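# Load a bayonet vessel into the bench disperser

## Robot

A 7-joint arm with a two-finger parallel gripper is mounted at the origin on a cart in front of the work surface, level with it; the furniture and walls round the work are solid. World frame = base frame: x ahead of the robot, y to its left, z up, the work surface at z = 0. Lengths are in m, angles in rad, forces in N, time in s.
With the tool pointing down it reaches from about 0.425 to 0.925 m from the base axis. Payload 6.8 kg.
Tool frame: the origin (TCP) lies between the finger pads; the fingertips stand 17 mm ahead of it and the grasp point (between the pads) lies 2 mm behind it; z points along the fingers, x is the direction in which the jaws open and shut, and the axes are right-handed (so a half turn about z gives the same grasp; the last joint's range is limited). The gripper opens to 85 mm and grips with 20 to 120 N. Pads are 22 mm wide; open, the fingers measure 114 mm over their backs; the gripper's body (76 mm by 85 mm) begins 54 mm behind the grasp point. The pads swing forward as they close: fully open they stand 13 mm farther back than shut.
Start: joints at [-1.391, 0.477, 0.022, 1.555, -0.011, 1.109, -0.083], TCP at [0.192, 0.647, 0.211] pointing down, gripper open.
Joint ranges: [-2.96, 2.96], [-0.34, 2.1], [-1.41, 1.46], [0.24, 2.44], [-1.37, 4.51], [0.17, 1.92], [-2.96, 2.96]. Speed limits (rad/s): [2.39, 2.39, 3.14, 3.14, 3.14, 3.14, 3.14].

## Interface

Orientations are given as a unit quaternion [w, x, y, z].
In Python, from station import readout, read_camera, get_calibration, bot, models gives the robot as it stands.
- The arm moves only by the tool carry_out, never from a script. Its argument "deltas" is a list of rows, each a list of 2 entries, a list of its own where there are three numbers: the shift along the tool's x, y, z in cm, then the turn about the tool's z in degrees. A call has 1 to 10 rows; each row is the pose to reach, as a shift and turn from the pose measured when the call began, along the tool's axes at that moment; what a row does not reach only later rows make up. A row lasts 1/8 s, in which the tool goes at most 62.5 mm and 10.7 degrees, less where a joint would pass 70% of its speed; a pose out of reach is approached as far as the arm can. A call with a gripper value outside its range is refused whole. "hand" is the opening, from 0 (shut) to 1 (fully open), set as the call begins (left out, the last holds). The fingers move at their own pace and stop on an object; "newtons" is the grip in N (left out, the last holds). Time passes only in rows, so rows that repeat a pose let the fingers close. It gives the time, the measured TCP pose, the force and the opening at its end, in the units of the state.
- readout.get_obs(): the state, without advancing time (a new reading comes with each control period).
- read_camera(name): name is "scene" or "top" or "wrist"; returns the picture (480x640x3 uint8, red, green, blue); there is no depth.
- get_calibration(name): a dict with "fov_y" (degrees; the focal length in pixels is half the picture's height over the tangent of half this angle, whatever the lens; pixels are square), "cx", "cy" (the principal point, pixels), "world_from_camera" (4x4, takes a point from camera to world coordinates). Camera axes: x right, y down, z forward; pixel columns grow to the right and rows downward; lengths in m; the calibration is good to about 2 mm. A picture is of the moment at which its call begins: read the wrist's pose just before it. get_calibration takes no time and is no camera call; for the wrist camera it gives the pose at the moment of the call.
- bot.hand_in(): hands the job in, once; it reports no verdict.
Trained networks look in the newest picture that a camera, given by its name, has taken for a name from the list of things; names that differ only in an ending like _2 or _b are one class to them, and where a whole thing is asked for, a point or a joint stands for the part that bears it (a point fixed in the world has none). Each returns a list of dicts, best first, with "score" (0 to 1); they miss things now and then, are a little off and sometimes report something else, mostly with a low value. They report only what shows in the picture. A call takes as long as a camera call.
- models.spot_in(query, camera): "centre" ([row, column] in pixels, amid what is visible of it).
The state is a dict: "t": time; "q": joint angles; "joint_vel": joint speeds; "joint_torque": joint torques, N m; "eef_pos": TCP position; "tool_rot": TCP orientation; "contact_force": force on the tool from outside, world axes, zero at the start; "torque": the same for the moment, N m; "gripper_width": opening from 0.0 (shut) to 1.0 (fully open).
Only numpy, scipy, OpenCV 4.12 (cv2) and the standard library are available. Lean on these libraries where they do the work, as an engineer would, in place of code of your own. Each camera call takes 0.05 s, during which the arm holds its last target. There are 200 camera calls.

## Task

Take the dust cover off the disperser's port and set it down flat on the bench, then load the upside-down vessel that has two flats on its flange: turn it so that its flats match the slot, lower it to the floor of the port and, while it rests there, turn it a quarter turn clockwise (seen from above) to its stop. Then check that it is held by tugging it straight up with about 10 N (never force it against the port with more than 40 N), let it settle back and let go, leaving it locked and upright. Leave the vessel with the round flange and everything else on the bench where it stands.

Things in the scene. Friction and masses are not known exactly. Their poses are not given: they have to be found in the camera images.
- station: The disperser: light-grey bench drive unit, 195 (x) x 150 (y) x 56 mm high, fixed. Origin at the middle of its underside; panel and dial on its sloping front (-x). On top, centred 18 mm behind (+x) the origin, an aluminium collar 102 mm across with the bayonet port. Inside the port a flange turns clockwise seen from above, about 86 degrees, up to fixed stops; anticlockwise it is stopped at once.
- port (a point): Centre of the port's floor, 57 mm above the worktop; z up, y along the slot. The chamber is round, bore 76 mm, 10 mm high from this floor, with a straight slot 47.6 mm wide along y above it, open at both ends. A 72 x 44 mm flange goes down only with its flats parallel to the slot (within about 3 degrees), then stands on this floor.
- keeper: The two fixed steel plates (together) that cover the chamber's -x and +x sides and form the slot: 6 mm thick, undersides 10 mm and tops 16 mm above the port's floor, upper slot edges bevelled 2 mm. Origin on the port's axis at their underside, axes as the port's. A turned 8 mm flange lies under them with 2 mm of free play up and down.
- vessel_center (a point): The vessel to load: white sample vessel standing upside down on its grey cap, 104 mm high, about 0.18 kg, loose. Point on its axis half-way up, 52 mm above its base; axes as vessel_base. Its round white body, 37 mm in diameter, runs from 29 to 84 mm above the base and is the place to grip; above, it tapers to a 9 mm tip; below, the cap is 41 mm in diameter.
- vessel_base (a point): Centre of the underside of that vessel. Its lowest 8 mm are a grey flange 72 mm in diameter with two parallel flats 44 mm apart: the flats face +x and -x, the long (72 mm) way is along y (a half turn gives the same shape); lower edge bevelled 1.5 mm. z up.
- round_vessel_center (a point): A look-alike vessel of the same size and colours for another machine, whose flange is plainly round (72 mm, no flats) and does not fit; stands upside down likewise; point on its axis 52 mm above its base. To be left alone.
- cover_knob (a point): Grip knob of the port's grey dust cover, a disc 86 mm in diameter and 5 mm thick that lies loosely on the keeper plates at the start. Knob 24 mm in diameter, upright on the disc's middle, 33 mm tall; this point is on its axis, 22 mm above the disc's top, 11 mm below the knob's top and 32 mm above the cover's underside.
- cover_base (a point): Centre of the cover's underside: below the disc a tongue 38 x 62 mm (long along y), 5 mm deep, dips loosely into the port's slot; this point is the tongue's lower face, on which the cover stands when put down on the worktop. z up. Weight about 0.09 kg.
- jar_left: Glass staining jar with green lid, 56 mm in diameter, 104 mm high, loose; origin at the centre of its underside. Bystander, far left.
- jar_right: Glass staining jar with white lid, 56 mm in diameter, 104 mm high, loose; origin at the centre of its underside. Bystander, near the front edge of the bench.
- cup_front: Lidded specimen cup, 64 mm in diameter, 68 mm high, loose; origin at the centre of its underside. Bystander, near the front edge of the bench.
- cup_back: Lidded specimen cup, 64 mm in diameter, 68 mm high, loose; origin at the centre of its underside. Bystander, behind on the right, beside the centrifuge. (Wall cabinets hang over the back of the bench, 0.46 m above it, from about x 0.62 on: keep the arm out of them.)
- marker: Marker pen lying on the bench behind the disperser, 120 mm long (along its y), 15 mm high, loose; origin at the centre of its underside. Bystander.
- rack: Tube rack, 108 (x) x 256 (y) x 56 mm high, its three capped tubes reach 87 mm above the bench; origin at the centre of its underside, fixed. Bystander, behind on the left. Other fixed things: centrifuge 167 mm high over x 0.53 to 0.80, y -0.51 to -0.27; analyser 314 mm high from x 0.43, y 0.50 on; carton at (0.39, 0.51), 119 mm high; tub at (0.45, -0.57), radius 56, 175 mm high.

How it is judged:
On the way, in this order (a step that is already met when the one before it is completed fails the run):
1. the dust cover is off the port (horizontal distance between cover_base and port above 0.1 m), for 0.1 s.
2. the flatted vessel stands on the port's floor, its flats along the slot (horizontal distance between vessel_base and port below 0.005 m and z of vessel_base in the frame of port between -0.003 and 0.005 m and angle between vessel_base's own z axis and vertical below 0.06 rad and angle between the x axis of vessel_base and the x axis of port, either way round below 0.3 rad), for 0.1 s.
3. it is turned to its stop (a quarter turn), not yet pulled (horizontal distance between vessel_base and port below 0.005 m and z of vessel_base in the frame of port between -0.003 and 0.005 m and angle between vessel_base's own z axis and vertical below 0.06 rad and angle between the x axis of vessel_base and the x axis of port, either way round above 1.25 rad and contact force between vessel and keeper below 3 N), for 0.2 s.
4. it is tugged up against the keeper plates and holds (horizontal distance between vessel_base and port below 0.005 m and z of vessel_base in the frame of port between -0.003 and 0.005 m and angle between vessel_base's own z axis and vertical below 0.06 rad and angle between the x axis of vessel_base and the x axis of port, either way round above 1.25 rad and contact force between vessel and keeper above 5 N), for 0.15 s.
At the end, for the whole second after the job is handed in: Flatted vessel in the port: base within 5 mm of its axis and 3.5 mm of its floor, upright within 3 degrees, turned 72 degrees or more from the slot, at rest, under 2 N on the keeper plates; cover at rest, flat on the worktop (6 mm, 6 degrees), 100 mm or more from the port (horizontal distance between vessel_base and port below 0.005 m and z of vessel_base in the frame of port between -0.003 and 0.005 m and angle between vessel_base's own z axis and vertical below 0.06 rad and z of vessel_base in the frame of port below 0.0035 m and angle between the x axis of vessel_base and the x axis of port, either way round above 1.25 rad and linear speed of each of vessel, cover below 0.01 m/s and height (world z) of cover_base between -0.004 and 0.006 m and angle between cover_base's own z axis and vertical below 0.1 rad and horizontal distance between cover_base and port above 0.1 m and contact force between vessel and keeper below 2 N); the robot touches nothing.
It fails at once if the vessel is forced against the keeper plates with more than 40 N (contact force between vessel and keeper above 40 N).
It fails at once if the round-flanged vessel is moved more than 30 mm or tipped (distance of round_vessel_center from where it was at the start of the episode above 0.03 m or angle between round_vessel_center's own z axis and vertical above 0.3 rad).
It fails at once if a bystander is pushed more than 30 mm or knocked over (distance of any of jar_left, jar_right, cup_front, cup_back, marker from where it was at the start of the episode above 0.03 m or angle between any of jar_left, jar_right, cup_front, cup_back's own z axis and vertical above 0.4 rad).
It also fails if it takes over 67 s, if anything falls off the work surface, if the arm or the gripper's body presses on something with over 40 N, if the wrist force passes 120 N, or if a joint passes its speed limit or range.

## Working session

There is one attempt and no reset: what is moved stays moved. The work goes in short steps, Python scripts to look and compute and a tool call to move; the robot and the scene stay as the last step left them, time stands still between calls to the robot, and variables do not carry over. Pictures are saved under pics/ and viewed, about 8 in all and at most 12, crops included, and the job is handed in when it is done.

Besides the shell and the picture viewer there is one more tool, called by a JSON object that holds its "fn" and its "kwargs", one argument or row to a line. carry_out: Moves the arm, as the interface text tells. Its arguments: {"type":"object","properties":{"deltas":{"type":"array"},"hand":{"type":"number"},"newtons":{"type":"number"}},"required":["deltas"]}

```bash
ls; mkdir -p pics; cat > h.py <<'E'
import numpy as np, cv2
from station import readout, read_camera, get_calibration, bot, models
def ray(cal,r,c):
    f=240/np.tan(np.radians(cal["fov_y"])/2); M=np.array(cal["world_from_camera"])
    d=M[:3,:3]@np.array([(c-cal["cx"])/f,(r-cal["cy"])/f,1]); return M[:3,3],d
def at_z(cal,r,c,z):
    o,d=ray(cal,r,c); return o+d*(z-o[2])/d[2]
def proj(cal,p):
    f=240/np.tan(np.radians(cal["fov_y"])/2); M=np.array(cal["world_from_camera"])
    q=M[:3,:3].T@(np.array(p)-M[:3,3]); return q[1]/q[2]*f+cal["cy"],q[0]/q[2]*f+cal["cx"]
def snap(cam,name):
    im=read_camera(cam); cv2.imwrite(f"pics/{name}.png",im[...,::-1]); return im
E
python3 - <<'E'
from h import *
np.set_printoptions(precision=4,suppress=True)
o=readout.get_obs(); print({k:np.round(v,4) for k,v in o.items()})
for cam in ["scene","top"]:
    snap(cam,cam+"0"); cal=get_calibration(cam); print(cam,cal)
    for n,z in [("station",.05),("port",.073),("vessel_center",.052),("vessel_base",.004),("round_vessel_center",.052),("cover_knob",.1),("cover_base",.075),("marker",.007),("jar_left",.052),("jar_right",.052),("cup_front",.034),("cup_back",.034),("rack",.03)]:
        for d in models.spot_in(n,cam)[:3]:
            print(n,round(d["score"],2),np.round(d["centre"]),at_z(cal,*d["centre"],z))
E
```

```text
pics
{'t': np.float64(0.0), 'q': array([-1.3911,  0.4778,  0.0223,  1.5565, -0.0115,  1.1093, -0.0831]), 'joint_vel': array([-0.0009,  0.0023, -0.0009,  0.0004,  0.0004, -0.0009,  0.0004]), 'joint_torque': array([ -0.0004, -59.6437,   1.6076, -28.12  ,   0.0125,   0.009 ,
        -0.    ]), 'eef_pos': array([0.1914, 0.6466, 0.2101]), 'tool_rot': array([ 0.0006,  0.8012,  0.5984, -0.0007]), 'contact_force': array([-1.0239, -0.1773, -0.1946]), 'torque': array([ 0.0028, -0.0361,  0.0108]), 'gripper_width': np.float64(0.9968)}
scene {'fov_y': 53.083980063875764, 'cx': 321.5392036627609, 'cy': 249.66257105851722, 'world_from_camera': array([[ 0.7049, -0.5169,  0.4857, -0.1005],
       [-0.7091, -0.5301,  0.465 , -0.5269],
       [ 0.0171, -0.6721, -0.7402,  1.0581],
       [ 0.    ,  0.    ,  0.    ,  1.    ]])}
station 0.92 [284. 332.] [ 0.4943 -0.0003  0.05  ]
port 0.61 [281. 331.] [ 0.4853 -0.0046  0.073 ]
vessel_base 0.95 [366. 410.] [ 0.4745 -0.2865  0.004 ]
round_vessel_center 0.65 [246. 249.] [0.4227 0.2587 0.052 ]
cover_knob 0.65 [263. 341.] [0.5299 0.005  0.1   ]
cover_base 0.75 
[... 1062 characters left out ...]
-0.2347  0.004 ]
round_vessel_center 0.88 [282. 233.] [0.4362 0.2881 0.052 ]
round_vessel_center 0.67 [227. 216.] [0.5842 0.3287 0.052 ]
round_vessel_center 0.55 [250. 337.] [0.5042 0.0186 0.052 ]
cover_knob 0.73 [234. 335.] [0.5363 0.0226 0.1   ]
cover_base 0.78 [234. 336.] [0.5412 0.0186 0.075 ]
jar_left 0.89 [273. 180.] [0.4675 0.4231 0.052 ]
jar_left 0.34 [251. 340.] [0.5005 0.01   0.052 ]
jar_left 0.2 [260. 453.] [ 0.4618 -0.279   0.052 ]
jar_right 0.56 [307. 228.] [0.3745 0.3047 0.052 ]
cup_front 0.94 [295. 455.] [ 0.3737 -0.2798  0.034 ]
cup_front 0.26 [180. 424.] [ 0.6838 -0.2285  0.034 ]
cup_back 0.91 [178. 427.] [ 0.6892 -0.2366  0.034 ]
rack 0.77 [228. 218.] [0.5852 0.3273 0.03  ]
```

```bash
python3 - <<'E'
import cv2
t=cv2.imread("pics/top0.png")[140:340,150:510]; s=cv2.imread("pics/scene0.png")[180:440,190:490]
cv2.imwrite("pics/a.png",cv2.resize(t,(792,440),interpolation=cv2.INTER_CUBIC))
cv2.imwrite("pics/b.png",cv2.resize(s,(690,598),interpolation=cv2.INTER_CUBIC))
E
```

```text
(no output)
```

View pics/a.png

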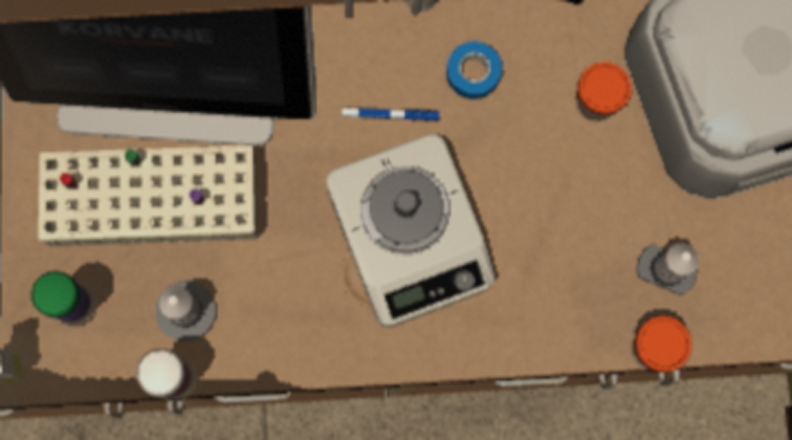

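View pics/b.png

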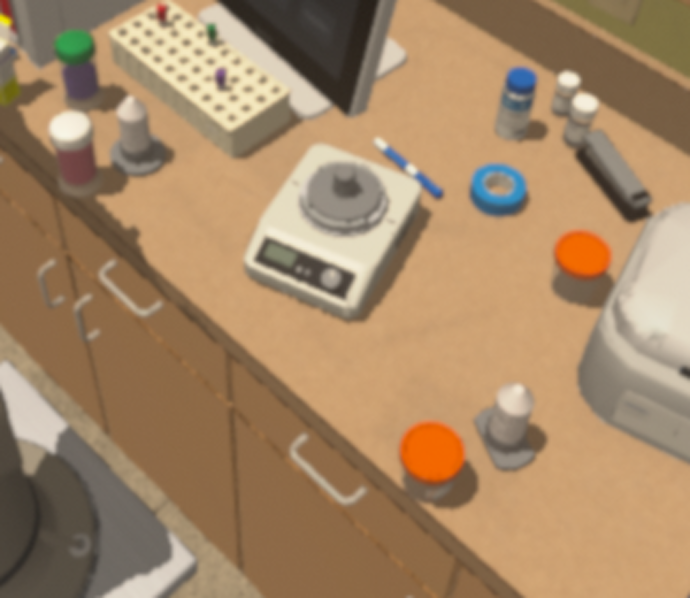

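The top picture shows the station in the middle, yawed about +18°, with the cover's knob at crop (406,203). The flatted vessel is on the right at crop (675,265), with flange corners visible. The round-flanged vessel is on the left at (182,305). I'll move over the port, keeping the arm high.

{"fn": "carry_out", "kwargs": {
  "deltas": [
    [[-4.3,4.2,-0.8],4.5],
    [[-8.5,8.4,-1.5],9],
    [[-12.8,12.6,-2.3],13.5],
    [[-17,16.8,-3],18],
    [[-21.3,21,-3.8],22.5],
    [[-25.5,25.2,-4.5],27],
    [[-29.8,29.4,-5.3],31.5],
    [[-34,33.6,-6],36],
    [[-38.3,37.8,-6.8],40.5],
    [[-42.5,42,-7.5],45]
  ],
  "hand": 1
}}

```text
t: 2.65
eef_pos: [0.4744, 0.1187, 0.2868]
tool_rot: [-0.0, 0.97, 0.245, 0.001]
contact_force: [0.5, 0.9, -0.3]
gripper_width: 0.999
```

```bash
python3 - <<'E'
from h import *
np.set_printoptions(precision=4,suppress=True)
o=readout.get_obs(); print(o["eef_pos"],o["joint_vel"],o["q"])
cal=get_calibration("wrist"); snap("wrist","w1"); print(cal)
for n,z in [("cover_knob",.11),("cover_base",.078),("station",.05)]:
    for d in models.spot_in(n,"wrist")[:2]: print(n,round(d["score"],2),np.round(d["centre"]),at_z(cal,*d["centre"],z))
E
```

```text
[0.4744 0.1187 0.2868] [ 0.5712  0.1393  0.4931 -0.2448 -0.0987  0.1354  0.4712] [-0.8015  0.0869  0.465   1.9165 -0.0434  1.1465  0.1748]
{'fov_y': 65.38291921080895, 'cx': 325.36950142019157, 'cy': 241.50798446715226, 'world_from_camera': array([[ 0.8799,  0.4546,  0.1381,  0.4397],
       [ 0.4751, -0.8432, -0.2517,  0.1817],
       [ 0.002 ,  0.287 , -0.9579,  0.4487],
       [ 0.    ,  0.    ,  0.    ,  1.    ]])}
cover_knob 0.65 [308. 340.] [0.5343 0.0389 0.11  ]
cover_base 0.84 [308. 338.] [0.5415 0.0237 0.078 ]
station 0.96 [272. 309.] [0.4976 0.0363 0.05  ]
```

View pics/w1.png

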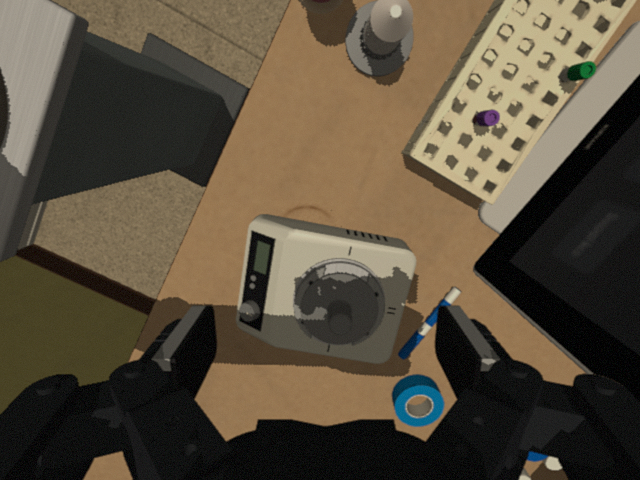

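The wrist picture (taken while moving) shows the station at (325,290), the cover and knob at (340,315), and the round vessel at (385,40). I'll centre above the cover and let the arm settle before measuring.

{"fn": "carry_out", "kwargs": {
  "deltas": [
    [[0.3,5.9,1.5],5],
    [[0.6,11.7,3],9],
    [[0.6,11.7,3],9],
    [[0.6,11.7,3],9]
  ]
}}

```text
t: 3.35
eef_pos: [0.5345, 0.0214, 0.2559]
tool_rot: [-0.001, 0.986, 0.169, -0.0]
contact_force: [0.0, 0.5, 0.2]
gripper_width: 0.997
```

```bash
python3 - <<'E'
from h import *
np.set_printoptions(precision=4,suppress=True)
o=readout.get_obs(); print(o["eef_pos"],o["tool_rot"],abs(o["joint_vel"]).max())
cal=get_calibration("wrist"); im=snap("wrist","w2"); print(cal)
print(proj(cal,o["eef_pos"]))
for cam in ["wrist","top","scene"]:
  if cam!="wrist": read_camera(cam); 
  c=cal if cam=="wrist" else get_calibration(cam)
  for n,z in [("cover_knob",.11),("cover_base",.078),("station",.05)]:
    for d in models.spot_in(n,cam)[:1]: print(cam,n,round(d["score"],2),np.round(d["centre"]),at_z(c,*d["centre"],z))
E
```

```text
[0.5345 0.0214 0.2559] [-0.0006  0.9855  0.1694 -0.0003] 0.017887683609658953
{'fov_y': 65.38291921080895, 'cx': 325.36950142019157, 'cy': 241.50798446715226, 'world_from_camera': array([[ 0.9426,  0.3199,  0.0959,  0.5104],
       [ 0.334 , -0.9032, -0.2696,  0.0889],
       [ 0.0004,  0.2861, -0.9582,  0.4178],
       [ 0.    ,  0.    ,  0.    ,  1.    ]])}
(np.float64(289.15905877031673), np.float64(325.63009274719695))
wrist cover_knob 0.78 [209. 334.] [0.5389 0.0313 0.11  ]
wrist station 0.72 [188. 296.] [0.5019 0.0279 0.05  ]
top cover_knob 0.54 [238. 318.] [0.5288 0.0664 0.11  ]
top cover_base 0.28 [180. 427.] [ 0.6727 -0.2272  0.078 ]
top station 0.79 [242. 315.] [0.53   0.0749 0.05  ]
scene cover_knob 0.72 [261. 341.] [0.5288 0.0043 0.11  ]
scene cover_base 0.92 [265. 338.] [0.5347 0.0199 0.078 ]
scene station 0.71 [284. 332.] [0.4923 0.0003 0.05  ]
```

View pics/w2.png

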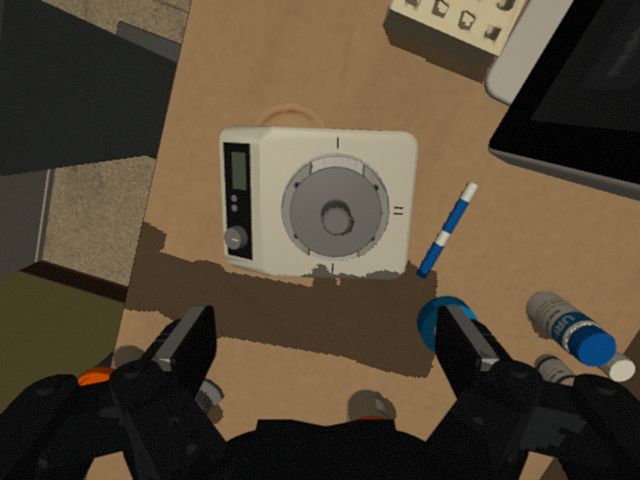

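The wrist view is clear: cover disc about (335,210), knob top about (337,217), ticks at (338,143), (333,268) and (398,210). I'll measure these geometrically.

```bash
cat > m.py <<'E'
from h import *
from scipy.optimize import least_squares
np.set_printoptions(precision=4,suppress=True)
W2=dict(fov_y=65.38291921080895,cx=325.36950142019157,cy=241.50798446715226,world_from_camera=[[0.9426,0.3199,0.0959,0.5104],[0.334,-0.9032,-0.2696,0.0889],[0.0004,0.2861,-0.9582,0.4178],[0,0,0,1]])
E
python3 - <<'E'
from m import *
im=cv2.imread("pics/w2.png"); g=cv2.cvtColor(im,cv2.COLOR_BGR2GRAY)
print(g[210,270:305],g[210,375:405]); print(g[150:172,330],g[225:275,345])
print(im[190,310],im[217,337])
c=im[110:300,200:430]; cv2.imwrite("pics/w2c.png",cv2.resize(c,None,fx=3.2,fy=3.1,interpolation=cv2.INTER_CUBIC))
E
```

```text
[165 167 167 164 165 165 165 167 165 166 158 127 125 126 122 124 124 124
 121 108  95 102 104 102 100 100 103 101 102 100 103 103 100  98 100] [ 95  97  96  97  97  92 101 120 122 122 123 121 110 109 140 158 162 163
 163 165 164 167 166 165 164 162 156 162 162 161]
[167 169 167 157 146 140 129 154 161 160 160 158 159 160 162 162 148  97
  97 110 110 109] [ 99  99  97  89  83  69  60  50  54  74  96  98 100  96  99  97  99  97
  95  97  97  97  97  96  95  95  96  95  96  93  94 133 150 151 148 147
 157 160 160 161 159 158 160 159 158 158 160 161 145  96]
[ 97 107 112] [ 91 100 103]
```

```bash
python3 - <<'E'
from m import *
im=cv2.imread("pics/w2.png"); hsv=cv2.cvtColor(im,cv2.COLOR_BGR2HSV)
# station light top: bright
g=cv2.cvtColor(im,cv2.COLOR_BGR2GRAY)
m=((g>165)).astype(np.uint8); m[:100]=0;m[300:]=0;m[:,:200]=0;m[:,430:]=0
m=cv2.morphologyEx(m,cv2.MORPH_CLOSE,np.ones((5,5)))
cs,_=cv2.findContours(m,cv2.RETR_EXTERNAL,cv2.CHAIN_APPROX_NONE); c=max(cs,key=cv2.contourArea)
print(cv2.contourArea(c),cv2.boundingRect(c))
P=np.array([at_z(W2,r,cc,.056)[:2] for cc,r in c[:,0]])
print(cv2.minAreaRect(P.astype(np.float32)*1000))
for r,cc in [(143,338),(268,333),(210,398)]: print(at_z(W2,r,cc,.057))
print("knob",at_z(W2,218,337,.111))
E
```

```text
4986.0 (239, 128, 171, 99)
((523.9312133789062, 61.40025329589844), (155.27841186523438, 88.68170166015625), 33.79993438720703)
[0.5256 0.0818 0.057 ]
[ 0.5634 -0.0368  0.057 ]
[0.603  0.0416 0.057 ]
knob [0.5434 0.0253 0.111 ]
```

View pics/w2c.png

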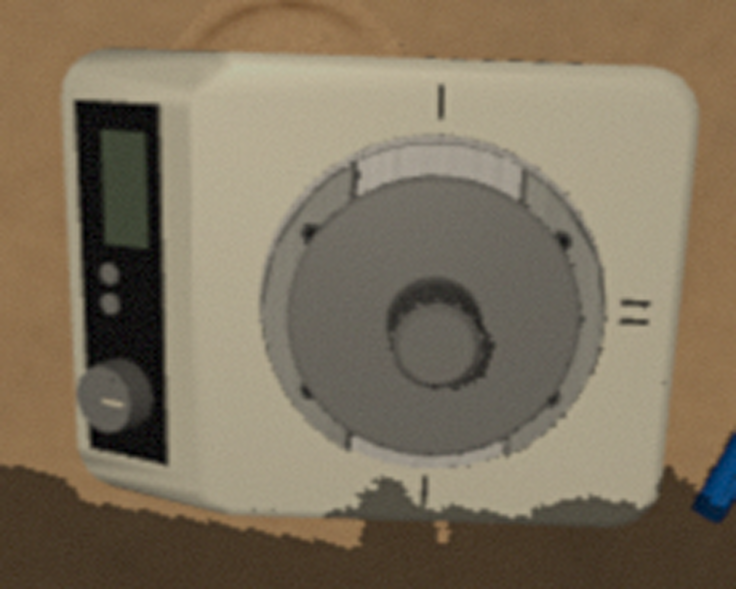

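```bash
python3 - <<'E'
from m import *
K=lambda x,y:(110+y/3.1,200+x/3.2)
def circ(pts,z,r):
    P=np.array([at_z(W2,*K(*p),z)[:2] for p in pts])
    s=least_squares(lambda c:np.hypot(*(P-c[:2]).T)-c[2],[.54,.02,r]); return s.x, s.fun*1e3
print("disc",circ([(288,310),(580,318),(440,175),(430,455),(330,222),(540,225),(333,405),(532,405)],.078,.043))
print("collar",circ([(262,305),(605,310),(435,135),(425,467),(317,190),(568,220),(300,385),(570,395)],.072,.051))
print("knobtop",circ([(391,343),(482,343),(437,303),(437,386)],.111,.012))
R=np.array([[.9426,.334]]); 
for a in [(441,101),(424,490),(635,312)]: print(at_z(W2,*K(*a),.057))
E
```

```text
disc (array([0.5439, 0.0228, 0.0415]), array([ 0.6475,  0.9466,  0.6132,  1.803 , -0.4352, -0.7122, -1.3737,
       -1.4892]))
collar (array([0.5436, 0.0244, 0.0494]), array([ 1.1935,  0.9184,  1.9963,  1.6491, -0.3772, -2.6365, -2.6893,
       -0.0542]))
knobtop (array([0.5439, 0.0225, 0.0118]), array([ 0.1989,  0.2035, -0.2101, -0.1923]))
[0.5253 0.0821 0.057 ]
[ 0.5629 -0.037   0.057 ]
[0.6036 0.0412 0.057 ]
```

{"fn": "carry_out", "kwargs": {
  "deltas": [
    [[0.9,0.2,5],1.7],
    [[0.9,0.2,10],1.7],
    [[0.9,0.2,13.5],1.7],
    [[0.9,0.2,15.4],1.7],
    [[0.9,0.2,15.4],1.7],
    [[0.9,0.2,15.4],1.7]
  ]
}}

```text
t: 4.7
eef_pos: [0.5449, 0.0207, 0.1033]
tool_rot: [-0.0, 0.988, 0.153, 0.001]
contact_force: [0.2, 0.4, -0.3]
gripper_width: 1.003
```

{"fn": "carry_out", "kwargs": {
  "deltas": [
    [[0,0,0],0],
    [[0,0,0],0],
    [[0,0,0],0],
    [[0,0,0],0],
    [[0,0,0],0],
    [[0,0,0],0]
  ],
  "hand": 0,
  "newtons": 40
}}

```text
t: 5.45
eef_pos: [0.5448, 0.0207, 0.1032]
tool_rot: [-0.0, 0.988, 0.154, 0.001]
contact_force: [0.8, 0.7, 0.0]
gripper_width: -0.002
```

The fingers shut completely, so the knob was missed. I'll look.

```bash
python3 - <<'E'
from h import *
a=snap("wrist","w3"); b=snap("scene","s3")
cal=get_calibration("wrist"); o=readout.get_obs(); print(proj(cal,o["eef_pos"]),o["eef_pos"])
print(proj(get_calibration("scene"),o["eef_pos"]))
A=a[100:480,120:520]; B=cv2.resize(b[200:330,270:407],(400,380),interpolation=cv2.INTER_CUBIC)
cv2.imwrite("pics/c3.png",np.hstack([A,B])[...,::-1])
E
```

```text
(np.float64(289.10893098060734), np.float64(325.5418937605117)) [0.54481601 0.02073574 0.10319882]
(np.float64(256.4250879672311), np.float64(340.49012666121865))
```

View pics/c3.png

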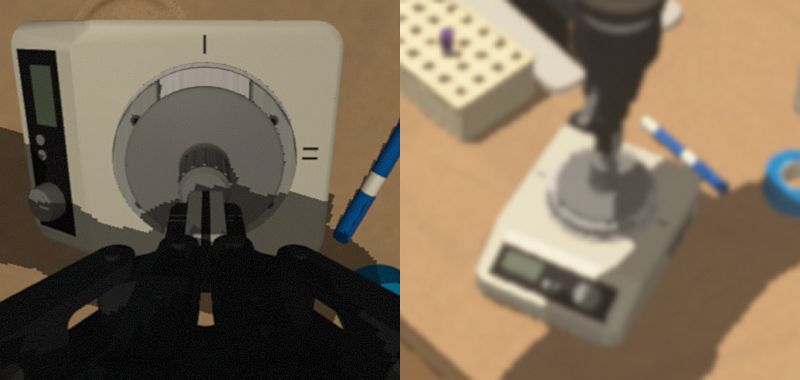

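```bash
python3 - <<'E'
from m import *
cal=get_calibration("wrist"); print(np.array(cal["world_from_camera"]))
o=readout.get_obs(); p=o["eef_pos"]
for dz in (0,-.017): print("tip proj",proj(cal,p+[0,0,dz]))
print("port ticks",at_z(cal,143,325,.057),at_z(cal,254,430,.057))
print("knob expected proj top/bottom",proj(cal,[.544,.0226,.111]),proj(cal,[.544,.0226,.078]))
print("disc centre exp",proj(cal,[.544,.0226,.078]))
for r,c in [(254,245),(254,403),(187,325)]: print(at_z(cal,r,c,.078))
im=cv2.imread("pics/w3.png")[170:360,230:430]; cv2.imwrite("pics/c4.png",cv2.resize(im,(800,600),fx=0,fy=0,interpolation=cv2.INTER_CUBIC)[:, :])
E
```

```text
[[ 0.9529  0.2898  0.0894  0.5225]
 [ 0.3033 -0.913  -0.2728  0.089 ]
 [ 0.0026  0.2871 -0.9579  0.265 ]
 [ 0.      0.      0.      1.    ]]
tip proj (np.float64(289.10893098060734), np.float64(325.5418937605117))
tip proj (np.float64(275.56212176892944), np.float64(325.44123825935935))
port ticks [0.525  0.0825 0.057 ] [0.6028 0.0411 0.057 ]
knob expected proj top/bottom (np.float64(292.0680162146838), np.float64(325.12198678248967)) (np.float64(266.26165692966146), np.float64(325.0003579033007))
disc centre exp (np.float64(266.26165692966146), np.float64(325.0003579033007))
[0.5017 0.0164 0.078 ]
[0.5811 0.0416 0.078 ]
[0.5312 0.0628 0.078 ]
```

View pics/c4.png

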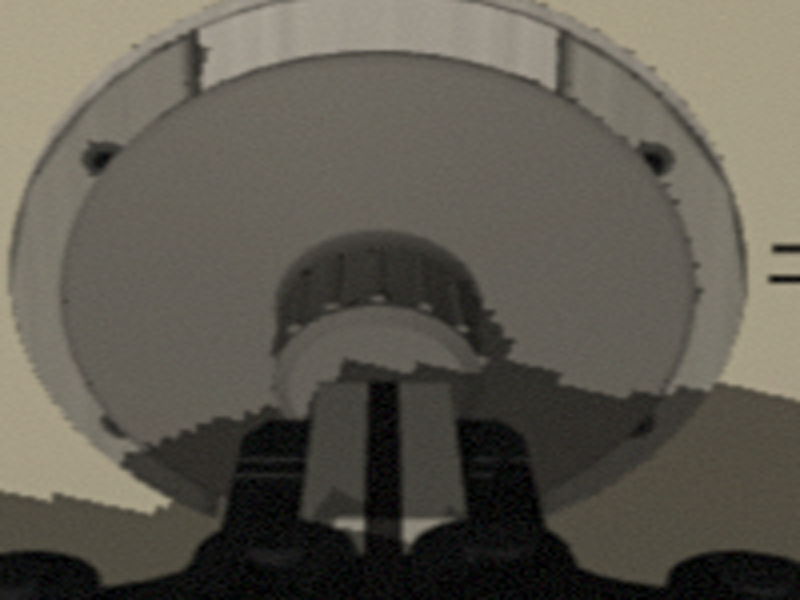

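The close-up shows the shut fingertips (crop (383,380)) above the knob's top, and the knob is where I measured it. So the fingertips are in fact higher than the stated TCP offset suggests. I'll open, go 2 cm lower while watching the force, and close again.

{"fn": "carry_out", "kwargs": {
  "deltas": [
    [[0,0,0],0],
    [[0,0,0],0],
    [[0,0,0],0],
    [[0,0,0],0],
    [[0,0,0.7],0],
    [[0,0,1.4],0],
    [[0,0,2],0],
    [[0,0,2],0]
  ],
  "hand": 1
}}

```text
t: 6.55
eef_pos: [0.5444, 0.0206, 0.0825]
tool_rot: [-0.0, 0.988, 0.153, 0.0]
contact_force: [-0.3, 0.4, 0.0]
gripper_width: 0.999
```

{"fn": "carry_out", "kwargs": {
  "deltas": [
    [[0,0,0],0],
    [[0,0,0],0],
    [[0,0,0],0],
    [[0,0,0],0],
    [[0,0,0],0]
  ],
  "hand": 0
}}

```text
t: 7.18
eef_pos: [0.5444, 0.0207, 0.0829]
tool_rot: [-0.0, 0.988, 0.153, 0.0]
contact_force: [-1.4, -0.0, 5.4]
gripper_width: 0.252
```

The knob is held (0.25 opening), but by my estimate only about 7 mm of it. I'll regrip 1.2 cm lower.

{"fn": "carry_out", "kwargs": {
  "deltas": [
    [[0,0,0],0],
    [[0,0,0],0],
    [[0,0,0],0],
    [[0,0,0.4],0],
    [[0,0,0.8],0],
    [[0,0,1.2],0],
    [[0,0,1.2],0]
  ],
  "hand": 0.6
}}

```text
t: 8.05
eef_pos: [0.5441, 0.0207, 0.0704]
tool_rot: [-0.0, 0.988, 0.153, -0.0]
contact_force: [-0.6, 0.1, 0.3]
gripper_width: 0.597
```

{"fn": "carry_out", "kwargs": {
  "deltas": [
    [[0,0,0],0],
    [[0,0,0],0],
    [[0,0,0],0],
    [[0,0,0],0]
  ],
  "hand": 0
}}

```text
t: 8.55
eef_pos: [0.5443, 0.0206, 0.0706]
tool_rot: [-0.0, 0.988, 0.153, 0.0]
contact_force: [-0.4, -1.1, 2.2]
gripper_width: 0.26
```

{"fn": "carry_out", "kwargs": {
  "deltas": [
    [[0,0,-2],0],
    [[0,0,-5],0],
    [[0,0,-7],0],
    [[-0.6,5,-7],0],
    [[-1.2,10,-7],0],
    [[-1.8,15,-7],0],
    [[-2,18.2,-5],0],
    [[-2,18.2,0],0],
    [[-2,18.2,3],0],
    [[-2,18.2,3],0]
  ]
}}

```text
t: 9.8
eef_pos: [0.5781, -0.1583, 0.0381]
tool_rot: [-0.001, 0.988, 0.153, -0.003]
contact_force: [-1.1, -0.6, -1.0]
gripper_width: 0.262
```

```bash
python3 - <<'E'
from h import *
a=snap("wrist","w5"); o=readout.get_obs(); print(o["eef_pos"],o["gripper_width"],o["contact_force"])
b=snap("scene","s5")
r,c=map(int,proj(get_calibration("scene"),o["eef_pos"])); print(r,c)
A=a[100:480,120:520]; B=cv2.resize(b[r-65:r+65,c-69:c+68],(400,380),interpolation=cv2.INTER_CUBIC)
cv2.imwrite("pics/c5.png",np.hstack([A,B])[...,::-1])
E
```

```text
[ 0.57961938 -0.15882181  0.0399481 ] 0.2619524675269975 [-0.05019125 -0.97840623 -0.11977345]
302 398
```

View pics/c5.png

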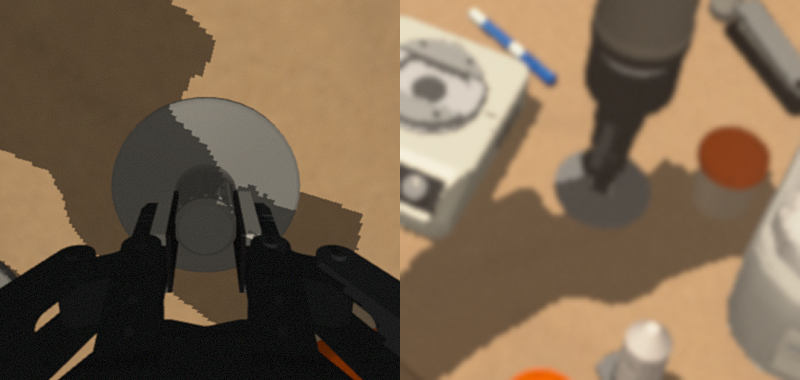

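The cover is held level in the gripper, clear of the port, with open bench below it. I'll lower it now.

{"fn": "carry_out", "kwargs": {
  "deltas": [
    [[0,0,1.5],0],
    [[0,0,2.7],0],
    [[0,0,3.4],0],
    [[0,0,3.5],0],
    [[0,0,3.5],0]
  ]
}}

```text
t: 10.52
eef_pos: [0.5809, -0.1592, 0.0063]
tool_rot: [-0.0, 0.988, 0.153, 0.0]
contact_force: [0.4, -0.1, -1.0]
gripper_width: 0.264
```

{"fn": "carry_out", "kwargs": {
  "deltas": [
    [[0,0,0.2],0],
    [[0,0,0.4],0],
    [[0,0,0.4],0]
  ]
}}

```text
t: 10.9
eef_pos: [0.5811, -0.1593, 0.0026]
tool_rot: [-0.0, 0.988, 0.153, 0.001]
contact_force: [-1.6, -0.1, 2.7]
gripper_width: 0.264
```

{"fn": "carry_out", "kwargs": {
  "deltas": [
    [[0,0,0],0],
    [[0,0,0],0],
    [[0,0,0],0],
    [[0,0,0],0],
    [[0,0,-3],0],
    [[0,0,-8],0],
    [[0,-3,-13],0],
    [[0.7,-8,-16],0],
    [[1.4,-13,-18.7],0],
    [[2,-16.5,-18.7],0]
  ],
  "hand": 1
}}

```text
t: 12.15
eef_pos: [0.551, 0.0065, 0.1919]
tool_rot: [-0.001, 0.988, 0.154, 0.003]
contact_force: [0.6, 0.8, 0.6]
gripper_width: 1.002
```

{"fn": "carry_out", "kwargs": {
  "deltas": [
    [[0,0,0],0],
    [[0,0,0],0]
  ]
}}

```text
t: 12.4
eef_pos: [0.551, 0.0059, 0.192]
tool_rot: [-0.0, 0.988, 0.154, 0.003]
contact_force: [0.1, 0.5, -0.3]
gripper_width: 1.0
```

```bash
python3 - <<'E'
from m import *
o=readout.get_obs(); cal=get_calibration("wrist"); a=snap("wrist","w6"); print(o["eef_pos"],abs(o["joint_vel"]).max(),o["gripper_width"])
import pickle; pickle.dump(cal,open("w6.pkl","wb"))
print("port proj",proj(cal,[.544,.0225,.057]))
b=snap("scene","s6"); r,c=map(int,proj(get_calibration("scene"),[.5811,-.1593,0]))
for d in models.spot_in("cover_base","scene")[:1]: print(d, at_z(get_calibration("scene"),*d["centre"],.01))
r,c=map(int,proj(cal,[.544,.0225,.057])); print(r,c)
A=cv2.resize(a[r-90:r+90,c-90:c+90],(580,580),interpolation=cv2.INTER_CUBIC)
r,c=map(int,proj(get_calibration("scene"),[.5811,-.1593,0])); B=cv2.resize(b[r-40:r+40,c-40:c+40],(200,200))
C=np.zeros((580,200,3),np.uint8); C[:200]=B
cv2.imwrite("pics/c6.png",np.hstack([A,C])[...,::-1])
E
```

```text
[0.551  0.0059 0.192 ] 0.024242166999685084 1.000308243491945
port proj (np.float64(199.60963395182512), np.float64(322.4425887975925))
{'centre': [309.1, 394.7], 'score': 0.73} [ 0.5751 -0.1547  0.01  ]
199 322
```

View pics/c6.png

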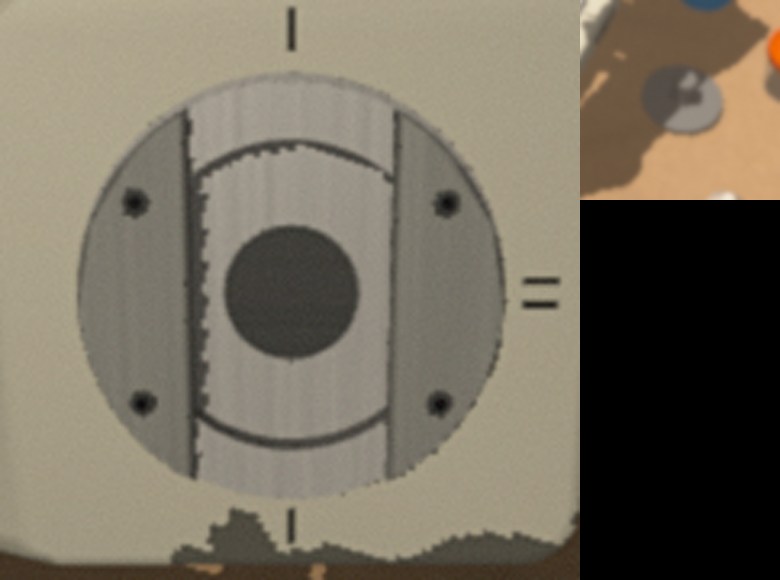

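The port is open and its centre mark at crop (291,292) is exactly where I predicted it. The cover lies flat on the bench. Next I'll compute the yaw and go look at the vessel.

```bash
python3 - <<'E'
from m import *
import pickle; cal=pickle.load(open("w6.pkl","rb"))
K=lambda x,y:(109+y/3.2222,232+x/3.2222)
w=lambda x,y,z:at_z(cal,*K(x,y),z)[:2]
c=w(291,292,.057);t,b=w(291,30,.057),w(291,525,.057); d=t-b
print("centre",c,"yaw",np.degrees(np.arctan2(-d[0],d[1])), "tickmid",(t+b)/2)
l=[w(186,110,.073),w(195,475,.073)];r=[w(397,115,.073),w(390,475,.073)]
for a in (l,r): e=a[0]-a[1]; print("edge yaw",np.degrees(np.arctan2(-e[0],e[1])))
m=(sum(l)+sum(r))/4; n=np.array([np.cos(.311),np.sin(.311)]); print("mid",m,"centre along slot-x",c@n,m@n,"width",(r[0]-l[0])@n,(r[1]-l[1])@n)
cc=w(292,285,.073); print("collar", (w(78,285,.07)+w(505,300,.07))/2@n)
M=np.array(cal["world_from_camera"]);print("tool yaw",np.degrees(np.arctan2(M[1,0],M[0,0])))
E
```

```text
centre [0.5439 0.0225] yaw 17.5869320877972 tickmid [0.5439 0.0224]
edge yaw 17.612324242377788
edge yaw 17.8853392957987
mid [0.544  0.0231] centre along slot-x 0.5246829553288388 0.5249680249044378 width 0.04759680556712882 0.048009795712351346
collar 0.5249791964471578
tool yaw 17.72158223467775
```

{"fn": "carry_out", "kwargs": {
  "deltas": [
    [[-2.8,4.5,-2],0],
    [[-5.7,9,-5],0],
    [[-8.5,13.5,-5],0],
    [[-11.3,18,-5],0],
    [[-14.2,22.5,-5],0],
    [[-17,27,-5],0],
    [[-17,27,-5],0],
    [[-17,27,-5],0]
  ]
}}

```text
t: 13.55
eef_pos: [0.4697, -0.3045, 0.2405]
tool_rot: [-0.0, 0.988, 0.152, 0.002]
contact_force: [0.4, -0.1, -0.8]
gripper_width: 1.0
```

```bash
python3 - <<'E'
from m import *
import pickle
o=readout.get_obs(); cal=get_calibration("wrist"); a=snap("wrist","w7"); print(o["eef_pos"],o["tool_rot"],abs(o["joint_vel"]).max())
pickle.dump(cal,open("w7.pkl","wb"))
for n,z in [("vessel_center",.052),("vessel_base",.004),("round_vessel_center",.052)]:
  for d in models.spot_in(n,"wrist")[:1]: print(n,d,at_z(cal,*d["centre"],z))
r,c=map(int,proj(cal,[.465,-.284,.02])); print(r,c)
cv2.imwrite("pics/c7.png",cv2.resize(a[r-100:r+100,c-130:c+130],(780,600),interpolation=cv2.INTER_CUBIC)[...,::-1])
E
```

```text
[ 0.4697 -0.3045  0.2405] [-0.0005  0.9884  0.152   0.0023] 0.02945154278160918
vessel_center {'centre': [186.5, 324.4], 'score': 0.92} [ 0.4635 -0.2848  0.052 ]
vessel_base {'centre': [186.4, 327.1], 'score': 0.95} [ 0.4684 -0.2904  0.004 ]
181 325
```

View pics/c7.png

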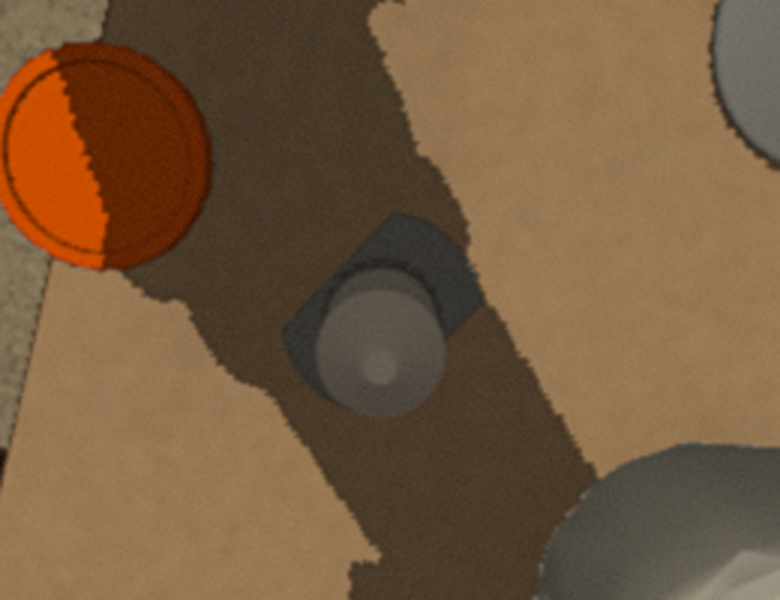

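The flatted vessel is confirmed: flange flats at crop (285,330)→(393,213) and (445,337)→(485,300), tip at (380,366). Next come its pose and the approach move.

```bash
python3 - <<'E'
from m import *
import pickle; cal=pickle.load(open("w7.pkl","rb"))
w=lambda x,y,z:at_z(cal,81+y/3,195+x/3,z)[:2]
print("tip",w(380,366,.104),"shoulder",w(381,352,.084))
l=[w(285,330,.008),w(393,213,.008)];r=[w(445,337,.008),w(485,300,.008)]
for a in(l,r): e=a[1]-a[0]; print("flat dir deg (y axis yaw-90)",np.degrees(np.arctan2(e[1],e[0])),np.linalg.norm(e))
e=l[1]-l[0];e/=np.linalg.norm(e);n=np.array([e[1],-e[0]])
c=w(380,366,.104); print("dist of flats from axis",(l[0]-c)@n,(r[0]-c)@n,(r[1]-c)@n,"left-corner along",(l[0]-c)@e,(l[1]-c)@e)
im=cv2.imread("pics/w7.png"); g=cv2.cvtColor(im,cv2.COLOR_BGR2GRAY)
# refine left flat edge
pts=[]
for x,y in zip(np.linspace(297,380,30),np.linspace(317,227,30)):
    px=np.array([195+x/3,81+y/3]); d=np.array([-.735,-.678]);s=np.arange(-4,4.01,.25)
    q=px+s[:,None]*d; v=cv2.remap(cv2.GaussianBlur(g,(3,3),0),q[:,0].astype(np.float32),q[:,1].astype(np.float32),cv2.INTER_LINEAR).ravel().astype(float)
    k=np.argmax(abs(np.gradient(v))); pts.append(at_z(cal,q[k,1],q[k,0],.008)[:2])
vx,vy,x0,y0=cv2.fitLine(np.array(pts,np.float32),cv2.DIST_HUBER,0,1e-4,1e-4).ravel(); print("fit",np.degrees(np.arctan2(vy,vx)),abs((np.array([x0,y0])-c)@[-vy,vx]))
E
```

```text
tip [ 0.463  -0.2909] shoulder [ 0.4631 -0.2906]
flat dir deg (y axis yaw-90) 64.02713026514175 0.055328808149352024
flat dir deg (y axis yaw-90) 60.73092080117188 0.018988389964492876
dist of flats from axis -0.020876252139492842 0.021844487918150034 0.022936281969379305 left-corner along -0.027256179509752877 0.02807262863959915
fit 63.032993 0.02191638902837144
```

{"fn": "carry_out", "kwargs": {
  "deltas": [
    [[-0.2,-0.5,0],10],
    [[-0.2,-1,0],20],
    [[-0.2,-1.5,0],30],
    [[-0.2,-1.5,0],40],
    [[-0.2,-1.5,0],50],
    [[-0.2,-1.5,0],60],
    [[-0.2,-1.5,0],70],
    [[-0.2,-1.5,0],77.5],
    [[-0.2,-1.5,0],77.5],
    [[-0.2,-1.5,0],77.5]
  ],
  "hand": 0.7
}}

```text
t: 15.0
eef_pos: [0.4645, -0.2886, 0.2407]
tool_rot: [-0.002, 0.868, -0.497, 0.002]
contact_force: [0.2, -0.1, 0.7]
gripper_width: 0.703
```

```bash
python3 - <<'E'
from m import *
o=readout.get_obs(); cal=get_calibration("wrist"); a=snap("wrist","w8"); print(o["eef_pos"],o["tool_rot"],o["q"],o["gripper_width"])
print(proj(cal,[.463,-.2908,.104]),proj(cal,[.463,-.2908,.084]))
for d in models.spot_in("vessel_center","wrist")[:1]: print(d,at_z(cal,*d["centre"],.07))
x,y=2*o["tool_rot"][1]**2-1,2*o["tool_rot"][1]*o["tool_rot"][2]; e=np.array([.463,-.2908])-o["eef_pos"][:2]
print("shift",e@[x,y]*100,e@[y,-x]*100,"yaw",np.degrees(np.arctan2(y,x)))
r,c=map(int,proj(cal,[.463,-.2908,.104]))
cv2.imwrite("pics/c8.png",a[r-60:r+60,c-100:c+100,::-1])
g=cv2.cvtColor(a,cv2.COLOR_RGB2GRAY)[r-14:r+15,c-14:c+15]; print(np.unravel_index(g.argmax(),g.shape),g.max()); ys,xs=np.where(g>g.max()-12); print(r-14+ys.mean(),c-14+xs.mean(),len(ys))
E
```

```text
[ 0.4645 -0.2886  0.2407] [-0.0021  0.8678 -0.4968  0.0016] [-0.3681  0.3683  1.0477  1.8783 -0.3631  1.0979 -0.2203] 0.7031113891328769
(np.float64(225.81418502107093), np.float64(325.14206824152274)) (np.float64(220.2945946300824), np.float64(325.1323999547384))
{'centre': [206.3, 324.8], 'score': 0.91} [ 0.4712 -0.2856  0.07  ]
shift 0.11180494262761369 0.24333656962421157 yaw -59.58258501336305
(np.int64(28), np.int64(26)) 141
238.22222222222223 322.27777777777777 18
```

{"fn": "carry_out", "kwargs": {
  "deltas": [
    [[0.1,0.2,5],0],
    [[0.1,0.2,10],0],
    [[0.1,0.2,14],0],
    [[0.1,0.2,16.5],0],
    [[0.1,0.2,17.5],0],
    [[0.1,0.2,18],0]
  ]
}}

```text
t: 15.85
eef_pos: [0.4643, -0.2907, 0.0609]
tool_rot: [-0.002, 0.868, -0.497, 0.002]
contact_force: [-1.2, 0.0, -0.4]
gripper_width: 0.701
```

{"fn": "carry_out", "kwargs": {
  "deltas": [
    [[0,0,1],0],
    [[0,0,2],0],
    [[0,0,3],0],
    [[0,0,3.5],0],
    [[0,0,3.5],0]
  ]
}}

```text
t: 16.48
eef_pos: [0.4643, -0.2905, 0.0255]
tool_rot: [-0.002, 0.868, -0.497, 0.002]
contact_force: [-0.6, -0.5, -0.8]
gripper_width: 0.702
```

{"fn": "carry_out", "kwargs": {
  "deltas": [
    [[0,0,0],0],
    [[0,0,0],0],
    [[0,0,0],0],
    [[0,0,0],0]
  ],
  "hand": 0,
  "newtons": 60
}}

```text
t: 16.98
eef_pos: [0.4643, -0.2906, 0.0259]
tool_rot: [-0.002, 0.868, -0.497, 0.002]
contact_force: [-1.6, 0.6, 6.2]
gripper_width: 0.419
```

{"fn": "carry_out", "kwargs": {
  "deltas": [
    [[0,0,-1],0],
    [[0,0,-3],0],
    [[0,0,-7],0],
    [[0,0,-12],0],
    [[0,0,-17],0],
    [[0,0,-17],0],
    [[0,0,-17],0]
  ]
}}

```text
t: 17.85
eef_pos: [0.4632, -0.2905, 0.196]
tool_rot: [-0.003, 0.868, -0.497, 0.002]
contact_force: [-0.3, 0.6, -2.3]
gripper_width: 0.414
```

```bash
python3 - <<'E'
from m import *
import pickle
o=readout.get_obs(); cal=get_calibration("wrist"); a=snap("wrist","w9"); print(o["eef_pos"],o["tool_rot"],o["gripper_width"])
pickle.dump((cal,o["eef_pos"]),open("w9.pkl","wb"))
p=o["eef_pos"]
x,y=2*o["tool_rot"][1]**2-1,2*o["tool_rot"][1]*o["tool_rot"][2]; X=np.array([x,y,0]);Y=np.array([y,-x,0])
b=p-[0.0013,.0003,.0255]
print("axis tip/shoulder/flange exp",[np.round(proj(cal,b+[0,0,z])) for z in(.104,.084,.008)])
b2=snap("scene","s9"); r,c=map(int,proj(get_calibration("scene"),b+[0,0,.05]))
A=a[60:460,120:520]; B=cv2.resize(b2[r-50:r+50,c-50:c+50],(400,400),interpolation=cv2.INTER_CUBIC)
cv2.imwrite("pics/c9.png",np.hstack([A,B])[...,::-1])
E
```

```text
[ 0.4632 -0.2905  0.196 ] [-0.0027  0.8676 -0.4973  0.0017] 0.41370996698668216
axis tip/shoulder/flange exp [array([414., 320.]), array([369., 321.]), array([279., 322.])]
```

View pics/c9.png

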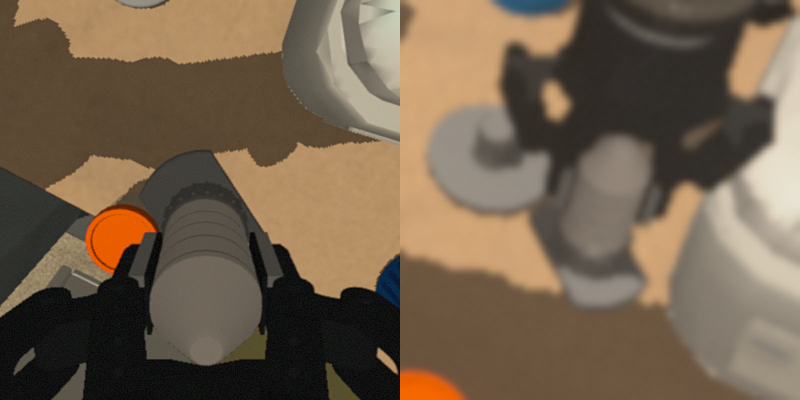

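The vessel is held upright, with its flange and flats visible at crop (215,152)→(268,240). The bystanders are untouched. I'll re-measure the flat's bearing in the grip.

```bash
python3 - <<'E'
from m import *
import pickle; cal,p=pickle.load(open("w9.pkl","rb"))
g=cv2.GaussianBlur(cv2.cvtColor(cv2.imread("pics/w9.png"),cv2.COLOR_BGR2GRAY),(3,3),0)
z=p[2]-.0255+.008
def fit(a,b,sgn):
    a=np.array(a,float)+[120,60];b=np.array(b,float)+[120,60];e=(b-a)/np.linalg.norm(b-a);d=np.array([-e[1],e[0]])
    s=np.arange(-7,7.01,.25);pts=[]
    for t in np.linspace(.08,.92,40):
        q=(a+(b-a)*t+s[:,None]*d).astype(np.float32); v=cv2.remap(g,q[:,0],q[:,1],cv2.INTER_LINEAR).ravel().astype(float)
        k=np.argmax(abs(np.gradient(v))); pts.append(q[k])
    W=np.array([at_z(cal,c,r,z)[:2] for r,c in [(x,y) for x,y in pts]],np.float32)
    vx,vy,x0,y0=cv2.fitLine(W,cv2.DIST_HUBER,0,1e-4,1e-4).ravel()
    n=np.array([-vy,vx]); print("bearing",np.degrees(np.arctan2(vy,vx))%180,"dist from TCP axis",(np.array([x0,y0])-p[:2])@n, "rms",np.std((W-[x0,y0])@n))
fit((215,155),(268,243),1); fit((141,193),(152,230),1)
E
```

```text
bearing 63.198925 dist from TCP axis -0.022215583089717016 rms 0.00023767025
bearing 48.701942 dist from TCP axis 0.02747135468574287 rms 0.0014501985
```

{"fn": "carry_out", "kwargs": {
  "deltas": [
    [[-2.9,-2.9,0],-6],
    [[-6,-6,0],-12],
    [[-9.5,-9.4,0],-19],
    [[-13,-12.9,0],-26],
    [[-16.5,-16.4,0],-33],
    [[-20,-19.9,0],-39.5],
    [[-23,-22.8,0],-44.5],
    [[-23,-22.8,0],-44.5],
    [[-23,-22.8,0],-44.5]
  ]
}}

```text
t: 19.08
eef_pos: [0.5424, 0.0225, 0.1953]
tool_rot: [-0.001, 0.991, -0.132, 0.001]
contact_force: [-0.1, -1.2, -2.2]
gripper_width: 0.419
```

```bash
cat > st.py <<'E'
from m import *
o=readout.get_obs(); q=o["tool_rot"]; yaw=2*np.arctan2(q[2],q[1]); p=o["eef_pos"]
X=np.array([np.cos(yaw),np.sin(yaw)]);Y=np.array([np.sin(yaw),-np.cos(yaw)])
v=p[:2]+.0006*Y; e=np.array([.544,.0226])-v
print("t",o["t"],"tcp",p,"yaw",np.degrees(yaw),"quat",q,"shift cm",e@X*100,e@Y*100,"F",o["contact_force"],"T",o["torque"],"q",o["q"],"w",o["gripper_width"])
E
python3 st.py
```

```text
t 19.075 tcp [0.5424 0.0225 0.1953] yaw -15.223183454462987 quat [-0.0011  0.9912 -0.1325  0.0006] shift cm 0.1503380305033396 -0.10953651517857427 F [-0.1456 -1.1708 -2.1701] T [-0.0509  0.0053 -0.0096] q [-0.7857  0.347   0.7928  1.9296 -0.2978  0.9828 -0.1211] w 0.4193138189879484
```

{"fn": "carry_out", "kwargs": {
  "deltas": [
    [[0.15,-0.1,3],0],
    [[0.15,-0.1,6],0],
    [[0.15,-0.1,8],0],
    [[0.15,-0.1,9],0],
    [[0.15,-0.1,9],0],
    [[0.15,-0.1,9],0]
  ]
}}

```text
t: 19.82
eef_pos: [0.5448, 0.0228, 0.1061]
tool_rot: [-0.001, 0.991, -0.133, 0.001]
contact_force: [-0.6, -1.2, -1.5]
gripper_width: 0.42
```

```bash
cat >> st.py <<'E'
E
python3 st.py; python3 - <<'E'
from m import *
o=readout.get_obs(); p=o["eef_pos"]; cal=get_calibration("wrist"); g=cv2.cvtColor(snap("wrist","w10"),cv2.COLOR_RGB2GRAY)
M=np.array(cal["world_from_camera"]); print("cam yaw",np.degrees(np.arctan2(M[1,0],M[0,0])))
s=snap("scene","s10"); t=snap("top","t10")
r,c=map(int,proj(get_calibration("scene"),[.544,.0226,.08]))
a=cv2.imread("pics/w10.png")[60:460,120:520]; b=cv2.resize(s[r-50:r+50,c-50:c+50,::-1],(400,400),interpolation=cv2.INTER_CUBIC)
cv2.imwrite("pics/c10.png",np.hstack([a,b]))
E
```

```text
t 19.825 tcp [0.5448 0.0228 0.1061] yaw -15.272757016143496 quat [-0.0012  0.9911 -0.1329  0.0012] shift cm -0.07414687742014349 -0.01904472970598928 F [-0.5671 -1.1906 -1.4678] T [-0.0085 -0.0356 -0.0019] q [-0.6986  0.4756  0.7045  2.0001 -0.4243  0.8111 -0.0173] w 0.41995657892549937
cam yaw -15.272771751133796
```

View pics/c10.png

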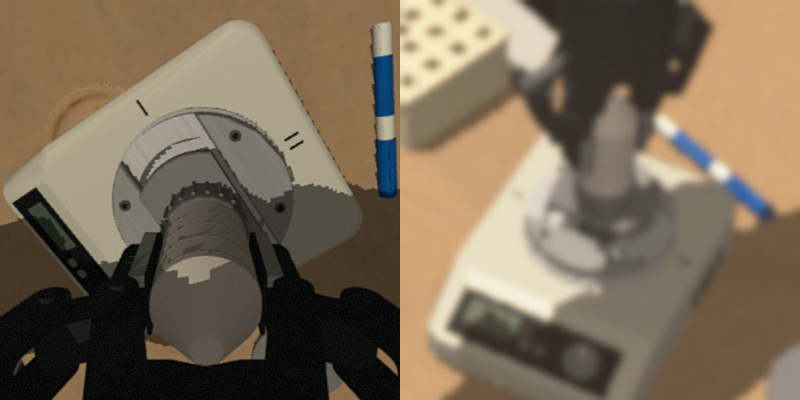

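The flange sits aligned above the slot: its flats run parallel to the keeper edges at crop (150,215) and (240,190). I'll lower it in small steps and watch the force.

{"fn": "carry_out", "kwargs": {
  "deltas": [
    [[-0.05,0,0.3],0],
    [[-0.05,0,0.6],0],
    [[-0.05,0,0.9],0],
    [[-0.05,0,1.1],0],
    [[-0.05,0,1.1],0]
  ]
}}

```text
t: 20.6
eef_pos: [0.5442, 0.0234, 0.0948]
tool_rot: [-0.001, 0.991, -0.133, 0.001]
contact_force: [0.7, -0.1, -0.5]
gripper_width: 0.42
```

```bash
python3 st.py
```

```text
t 20.6 tcp [0.5442 0.0234 0.0948] yaw -15.229662696537869 quat [-0.0013  0.9912 -0.1325  0.001 ] shift cm 0.003004151082843771 0.021741901380081925 F [ 0.7274 -0.1401 -0.545 ] T [-0.0085 -0.0429 -0.0026] q [-0.6878  0.4912  0.6903  2.0083 -0.44    0.7895 -0.0048] w 0.41988227857420274
```

{"fn": "carry_out", "kwargs": {
  "deltas": [
    [[0,0,0.3],0],
    [[0,0,0.6],0],
    [[0,0,0.9],0],
    [[0,0,0.9],0]
  ]
}}

```text
t: 21.1
eef_pos: [0.544, 0.0234, 0.0855]
tool_rot: [-0.001, 0.991, -0.133, 0.001]
contact_force: [0.4, 0.9, -1.7]
gripper_width: 0.423
```

{"fn": "carry_out", "kwargs": {
  "deltas": [
    [[0,0,0.1],0],
    [[0,0,0.2],0],
    [[0,0,0.2],0]
  ]
}}

```text
t: 21.48
eef_pos: [0.544, 0.0234, 0.0835]
tool_rot: [-0.001, 0.991, -0.133, 0.001]
contact_force: [-0.6, 0.9, -1.7]
gripper_width: 0.417
```

```bash
python3 st.py
```

```text
t 21.475 tcp [0.544  0.0234 0.0835] yaw -15.234108288698774 quat [-0.0012  0.9912 -0.1326  0.0007] shift cm 0.02342320904942656 0.014219475329906514 F [-0.5758  0.8811 -1.7417] T [-0.0189  0.0235  0.0362] q [-0.6756  0.5081  0.676   2.0149 -0.4562  0.7687  0.0082] w 0.4173521519705923
```

{"fn": "carry_out", "kwargs": {
  "deltas": [
    [[0,0,0.1],0],
    [[0,0,0.1],0]
  ]
}}

```text
t: 21.72
eef_pos: [0.5441, 0.0233, 0.0829]
tool_rot: [-0.001, 0.991, -0.133, 0.001]
contact_force: [-1.8, -0.1, 4.7]
gripper_width: 0.421
```

{"fn": "carry_out", "kwargs": {
  "deltas": [
    [[0,0,0.1],0],
    [[0,0,0.1],0]
  ]
}}

```text
t: 21.98
eef_pos: [0.5441, 0.0232, 0.0828]
tool_rot: [-0.002, 0.991, -0.133, 0.001]
contact_force: [-4.4, -0.9, 12.3]
gripper_width: 0.417
```

It rests on the floor. I'll ease the downward push a little and turn clockwise.

{"fn": "carry_out", "kwargs": {
  "deltas": [
    [[0,0,-0.08],0],
    [[0,0,-0.08],0],
    [[0,0,-0.08],8],
    [[0,0,-0.08],18],
    [[0,0,-0.08],28],
    [[0,0,-0.08],38],
    [[0,0,-0.08],46],
    [[0,0,-0.08],46]
  ]
}}

```text
t: 22.98
eef_pos: [0.5439, 0.0233, 0.0832]
tool_rot: [-0.001, 0.861, -0.509, -0.0]
contact_force: [-0.5, -0.4, -1.6]
gripper_width: 0.424
```

```bash
python3 st.py
```

```text
t 22.975 tcp [0.5439 0.0233 0.0832] yaw -61.15754779598641 quat [-0.0014  0.8609 -0.5087 -0.0001] shift cm 0.06693517248494697 -0.028935465492547097 F [-0.4905 -0.4401 -1.5768] T [ 0.05    0.011  -0.0099] q [-0.815   0.5892  0.8873  2.0223 -0.6305  0.825  -0.6275] w 0.4240272828768704
```

{"fn": "carry_out", "kwargs": {
  "deltas": [
    [[0,0,0.04],8],
    [[0,0,0.04],17],
    [[0,0,0.04],26],
    [[0,0,0.04],33],
    [[0,0,0.04],36],
    [[0,0,0.04],36]
  ]
}}

```text
t: 23.72
eef_pos: [0.5446, 0.0235, 0.083]
tool_rot: [0.002, -0.663, 0.749, 0.0]
contact_force: [1.4, 1.2, 0.8]
gripper_width: 0.418
```

```bash
python3 st.py
```

```text
t 23.725 tcp [0.5446 0.0235 0.083 ] yaw 263.03072109650867 quat [ 0.0016 -0.6628  0.7488  0.0002] shift cm 0.09862514210106696 -0.015808904094397745 F [1.351  1.2235 0.799 ] T [ 0.2249 -0.2899  0.0501] q [-0.9031  0.6779  1.0429  2.026  -0.7723  0.8937 -1.1207] w 0.41824048708710526
```

{"fn": "carry_out", "kwargs": {
  "deltas": [
    [[0,0,0],1.5],
    [[0,0,0],3],
    [[0,0,0],3]
  ]
}}

```text
t: 24.1
eef_pos: [0.5445, 0.0235, 0.083]
tool_rot: [0.002, -0.643, 0.766, 0.0]
contact_force: [-0.2, 1.2, 1.2]
gripper_width: 0.417
```

```bash
python3 st.py
```

```text
t 24.1 tcp [0.5445 0.0235 0.083 ] yaw 260.0322097799812 quat [ 0.0016 -0.643   0.7659  0.0002] shift cm 0.0929937636605372 -0.022133189451059736 F [-0.2209  1.2072  1.2468] T [ 0.0945 -0.1204 -0.0043] q [-0.9093  0.6861  1.0553  2.0263 -0.7838  0.9005 -1.1623] w 0.41743232638066785
```

{"fn": "carry_out", "kwargs": {
  "deltas": [
    [[0,0,0],1],
    [[0,0,0],2],
    [[0,0,0],2]
  ]
}}

```text
t: 24.48
eef_pos: [0.5443, 0.0226, 0.083]
tool_rot: [0.001, -0.629, 0.777, -0.0]
contact_force: [-0.9, -2.9, 1.3]
gripper_width: 0.422
```

```bash
python3 st.py
```

```text
t 24.475 tcp [0.5443 0.0226 0.083 ] yaw 257.98127644830925 quat [ 0.0011 -0.6292  0.7772 -0.0001] shift cm 0.008872158960424877 -0.0285143690018958 F [-0.8776 -2.9045  1.2626] T [-0.6778  0.1292  0.0954] q [-0.9132  0.692   1.0644  2.0269 -0.7908  0.905  -1.1903] w 0.4218398441898552
```

{"fn": "carry_out", "kwargs": {
  "deltas": [
    [[0,0,0],1.5],
    [[0,0,0],1.5],
    [[0,0,0],1.5]
  ]
}}

```text
t: 24.85
eef_pos: [0.5442, 0.0225, 0.083]
tool_rot: [0.001, -0.619, 0.785, -0.0]
contact_force: [0.1, -2.9, 1.5]
gripper_width: 0.414
```

```bash
python3 st.py
```

```text
t 24.85 tcp [0.5442 0.0225 0.083 ] yaw 256.5269640208578 quat [ 0.0009 -0.6193  0.7852 -0.0002] shift cm -0.0015353574066916944 -0.038019127465288634 F [ 0.0651 -2.9097  1.5201] T [-0.5862  0.2266  0.7462] q [-0.9164  0.6963  1.0705  2.0271 -0.796   0.9085 -1.2109] w 0.4143618355488916
```

It's at the stop: 0.75 N·m, about 87° turned. I'll back off slightly and hold, then tug up in small steps.

{"fn": "carry_out", "kwargs": {
  "deltas": [
    [[0,0,0],-1],
    [[0,0,0],-1],
    [[0,0,0],-1],
    [[0,0,0],-1]
  ]
}}

```text
t: 25.35
eef_pos: [0.5442, 0.0226, 0.083]
tool_rot: [0.001, -0.626, 0.78, -0.0]
contact_force: [-0.8, -1.5, 1.3]
gripper_width: 0.422
```

```bash
python3 st.py
```

```text
t 25.35 tcp [0.5442 0.0226 0.083 ] yaw 257.50970084889656 quat [ 0.001  -0.626   0.7798 -0.0002] shift cm 0.00121901260547692 -0.035456891864891336 F [-0.7621 -1.487   1.3494] T [-0.5083  0.0196  0.1135] q [-0.9143  0.6934  1.0664  2.027  -0.7924  0.9061 -1.1971] w 0.42195235169768563
```

{"fn": "carry_out", "kwargs": {
  "deltas": [
    [[0,0,-0.1],0],
    [[0,0,-0.2],0],
    [[0,0,-0.2],0]
  ]
}}

```text
t: 25.72
eef_pos: [0.5439, 0.0226, 0.0847]
tool_rot: [0.001, -0.626, 0.78, -0.0]
contact_force: [0.3, -2.8, -7.4]
gripper_width: 0.418
```

{"fn": "carry_out", "kwargs": {
  "deltas": [
    [[0,0,-0.1],0],
    [[0,0,-0.1],0]
  ]
}}

```text
t: 25.98
eef_pos: [0.5437, 0.0227, 0.0848]
tool_rot: [0.0, -0.626, 0.78, -0.0]
contact_force: [3.8, -2.4, -15.9]
gripper_width: 0.417
```

{"fn": "carry_out", "kwargs": {
  "deltas": [
    [[0,0,0.04],0],
    [[0,0,0.04],0],
    [[0,0,0.04],0]
  ]
}}

```text
t: 26.35
eef_pos: [0.5439, 0.0226, 0.0847]
tool_rot: [0.0, -0.626, 0.78, -0.0]
contact_force: [0.4, -2.8, -5.0]
gripper_width: 0.419
```

{"fn": "carry_out", "kwargs": {
  "deltas": [
    [[0,0,0.1],0],
    [[0,0,0.17],0],
    [[0,0,0.17],0],
    [[0,0,0.17],0]
  ]
}}

```text
t: 26.85
eef_pos: [0.5444, 0.0226, 0.0833]
tool_rot: [0.001, -0.626, 0.78, -0.001]
contact_force: [0.4, -1.9, 4.0]
gripper_width: 0.42
```

```bash
python3 st.py
```

```text
t 26.85 tcp [0.5444 0.0226 0.0833] yaw 257.51992183295596 quat [ 0.0008 -0.6261  0.7798 -0.0006] shift cm 0.008857412531720368 -0.025376089599690326 F [ 0.361  -1.9441  4.0361] T [-0.4356 -0.1459  0.2204] q [-0.9157  0.6934  1.0675  2.0268 -0.7916  0.9061 -1.198 ] w 0.4199536327916135
```

One more clean tug, held steady.

{"fn": "carry_out", "kwargs": {
  "deltas": [
    [[0,0,-0.1],0],
    [[0,0,-0.24],0],
    [[0,0,-0.24],0],
    [[0,0,-0.24],0],
    [[0,0,-0.24],0]
  ]
}}

```text
t: 27.48
eef_pos: [0.5437, 0.0227, 0.0849]
tool_rot: [0.0, -0.626, 0.78, -0.0]
contact_force: [3.9, -2.9, -19.1]
gripper_width: 0.414
```

{"fn": "carry_out", "kwargs": {
  "deltas": [
    [[0,0,0.1],0],
    [[0,0,0.17],0],
    [[0,0,0.17],0],
    [[0,0,0.17],0]
  ]
}}

```text
t: 27.98
eef_pos: [0.5443, 0.0226, 0.0838]
tool_rot: [0.001, -0.626, 0.78, -0.001]
contact_force: [0.5, -2.4, 2.7]
gripper_width: 0.417
```

{"fn": "carry_out", "kwargs": {
  "deltas": [
    [[0,0,0],0],
    [[0,0,0],0],
    [[0,0,0],0],
    [[0,0,0],0]
  ],
  "hand": 0.8
}}

```text
t: 28.48
eef_pos: [0.5442, 0.0227, 0.0837]
tool_rot: [0.001, -0.626, 0.78, -0.001]
contact_force: [0.6, 0.3, -0.4]
gripper_width: 0.802
```

{"fn": "carry_out", "kwargs": {
  "deltas": [
    [[0,0,-1.5],0],
    [[0,0,-4],0],
    [[0,0,-8],0],
    [[0,0,-13],0],
    [[0,0,-17],0],
    [[0,0,-17],0]
  ]
}}

```text
t: 29.22
eef_pos: [0.5456, 0.0221, 0.2571]
tool_rot: [0.003, -0.626, 0.78, -0.002]
contact_force: [-0.2, 1.1, -0.3]
gripper_width: 0.802
```

```bash
python3 st.py; python3 - <<'E'
from m import *
for cam in ["wrist","scene","top"]:
    snap(cam,cam+"11"); cal=get_calibration(cam)
    print(cam,"exp centre/base/knob",np.round(proj(cal,[.544,.0226,.117])),np.round(proj(cal,[.544,.0226,.061])),np.round(proj(cal,[.581,-.159,.02])))
    for n,z in [("vessel_center",.109),("cover_knob",.03),("cover_base",.008),("round_vessel_center",.052)]:
        for d in models.spot_in(n,cam)[:2]: print(cam,n,round(d["score"],2),np.round(d["centre"]),at_z(cal,*d["centre"],z))
# tip from wrist image
cal=get_calibration("wrist"); g=cv2.cvtColor(cv2.imread("pics/wrist11.png"),cv2.COLOR_BGR2GRAY)
r,c=map(int,proj(cal,[.544,.0226,.161])); print(r,c); print(g[max(r-20,0):r+20:4,c-24:c+25:4])
E
```

```text
t 29.225 tcp [0.5456 0.0221 0.2571] yaw 257.5012663393311 quat [ 0.0031 -0.6259  0.7799 -0.0019] shift cm -0.013438400399756184 0.10826355575808484 F [-0.2093  1.0639 -0.3358] T [-0.0278 -0.0188  0.0186] q [-1.1158  0.516   1.3499  1.8677 -0.5458  1.1985 -1.373 ] w 0.8020249342704996
wrist exp centre/base/knob [224. 325.] [210. 325.] [129. 491.]
wrist vessel_center 0.78 [221. 326.] [0.5445 0.0209 0.109 ]
wrist cover_knob 0.82 [130. 484.] [ 0.5826 -0.1478  0.03  ]
wrist cover_base 0.57 [132. 486.] [ 0.5783 -0.158   0.008 ]
wrist round_vessel_center 0.94 [331. 124.] [0.4578 0.2669 0.052 ]
scene exp centre/base/knob [253. 340.] [266. 339.] [307. 398.]
scene vessel_center 0.94 [256. 339.] [0.5376 0.0208 0.109 ]
scene cover_knob 0.97 [309. 397.] [ 0.5679 -0.1652  0.03  ]
scene cover_base 0.7 [243. 249.] [0.4523 0.3012 0.008 ]
scene round_vessel_center 0.95 [243. 248.] [0.427  0.2692 0.052 ]
top exp centre/base/knob [230. 335.] [235. 334.] [220. 401.]
top cover_knob 0.6 [222. 400.] [ 0.5749 -0.1536  0.03  ]
top cover_base 0.95 [220. 402.] [ 0.5845 -0.1625  0.008 ]
top round_vessel_center 0.94 [282. 234.] [0.4364 0.2858 0.052 ]
238 323
[[182 118 107 126 123 119 118 113 113 111  92  77  43]
 [182 150 135 130 122 123 117 115 112 113  80  83  62]
 [184 144 133 132 127 122 117 112 110 111  83  82  79]
 [180 137 138 133 130 125 119 113 112 110  81  83  78]
 [110 143 141 138 132 133 142 137 114 113  77  79  78]
 [ 57 143 147 145 141 169 197 193 146  79  80  79  75]
 [176 103 148 147 147 180 198 198 162  82  76  76  72]
 [182 188 148 149 151 151 186 177 137  86  75  76  62]
 [187 183 156 149 149 150 147 146 140  69  71  63  64]
 [162  70 138 149 151 150 153 144 141  99  66  65  63]]
```

The vessel's tip is within about 1 mm of the upright, seated position I expected. The cover and the round vessel are where they should be, and the gripper is clear, so I'm handing in.

```bash
python3 -c "
from station import bot; print(bot.hand_in())"
```

```text
the job is handed in; nothing more can be done
None
```

The job is handed in at about 30 s of the 67 s allowed. The flatted vessel is locked in the port, and the dust cover lies on the bench about 0.18 m from the port. No verdict was reported.

**What was done**
- **Cover:** I set it down at about (0.58, -0.16) on open bench.
- **Loading:** I turned the vessel 44.5° so its flats matched the slot and lowered it to the port's floor, where I felt about 12 N. I then turned it clockwise to the stop; the tool went to about 88° at 0.75 N·m, then back 1°.
- **Tug:** I tugged it twice and it held both times. The wrist read 16 N on the first and 19 N on the second. That includes about 2 N of vessel weight, so both were above the 10 N asked but well under the 40 N limit.
- **Release:** It went back to the floor, I opened the fingers and lifted the arm straight up, clear of everything.

**Last checks**
- **Vessel:** In the last wrist image its tip was within about 1 mm of the upright, seated position.
- **Cover:** All three cameras placed it where I put it down.
- **Round vessel:** The top camera showed it unmoved.

**What failed or disagreed**
- **First grasp:** The first grasp of the knob closed above it. The fingertips sit roughly 35 mm farther back than the stated tool offset, so I corrected for this by observation.
- **Network positions:** The trained networks' positions scattered by 1–3 cm, so I relied on my own geometric measurements.
- **Not directly checked:** After release I did not measure the vessel's turn angle or the cover's tilt, because my 12 picture views were used up. I also did not re-check the jars, cups and marker at the end.

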